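# Set the length stop and hold the comb stock for the saw cut

### The job

Pull the sprung steel length stop of the cut-off jig out along the fence until its working face is level with the tip of the brass pointer, and let go of it: its brake keeps it there. Lay the long rebated batten on the jig's bed with its ledge towards you, its left end touching the stop without shifting it, and its back face flat against the fence. Then, with one steady diagonal push of some 10 to 20 N into the rebate (down onto the bed and forward against the fence), hold it ready for the saw, and finish while still pushing; leave the pointer and the other things on the bench where they are.

Things in the scene. Friction and masses are not known exactly. Their poses are not given: they have to be found in the camera images.
- jig: Cut-off jig fixed to the table: a plywood bed with an aluminium fence across its back and a sliding steel length stop. Origin on the table under the middle of the bed; x points away from the robot (towards the fence), y to the left along the fence, z up.
- bed: The jig's bed (origin and axes as the jig): x -75 to +70 mm, y -135 to +135 mm, top 18 mm above the table, waxed smooth.
- fence: The jig's fence (origin and axes as the jig): full length, front face at x = +30 mm, 36 mm deep, top at z = 52 mm (34 mm above the bed), narrow saw slot at y = -65 mm. On it a black spring case (x 31 to 48, y -61 to +3 mm, top at z = 72 mm), from which a white graduated blade runs left to the stop.
- stop (a joint): How far the length stop is pulled out (m), along the jig's +y (left). 0 = fully in, working face at jig y = +35 mm; limit 0.07. A spring pulls it in and a friction brake holds it wherever it is left: pulling it out takes 9 to 12 N, so a push of 9 N from the right shifts it; pushing it in takes 2 to 5 N.
- stop_face (a point): Point on the stop's working face, the flat right-hand (-y) side of the 8 mm steel plate that hangs before the fence. The plate reaches from the fence face 45 mm towards the robot and from 2 mm above the bed to the fence top; the point is 15 mm before the fence face, 13 mm above the bed. Axes as the jig.
- stop_grip (a point): Centre of the stop's upright steel grip, above the fence's front face: 12 mm along y (its right side is flush with the working face), 24 mm along x, standing clear from 6 to 40 mm above the fence top; this point is 22 mm above the fence top. 30 mm or more is free right of it. Axes as the jig.
- index_mark (a point): Tip of the brass pointer that marks the wanted stop position: the stop's working face must come to the same jig y as this tip. Its rider, 16 mm long, is screwed fast on the rear half of the fence top, from 20 mm behind the fence face backwards, and stands 7 mm above the fence top. Axes as the jig.
- batten_center (a point): Centre (13 mm up) of the loose hardwood batten: 180 mm long along its y, 42 wide along x, 26 high, 0.1 kg. Stepped section: the far part (x -1 to +21 mm) is a rib 26 mm high, the near part (x -21 to -1) a ledge 12 mm high. It starts flat on the table, ledge towards the robot. Two far shorter offcuts have the same section.
- batten_end (a point): Lower rear corner of the batten's left (+y) end: 21 mm along x, 90 mm along y and 13 mm down from batten_center. Axes as the batten.
- batten_tail (a point): Lower rear corner of the batten's right (-y) end: 21 mm along x, -90 mm along y and 13 mm down from batten_center.
- batten: The same long batten; origin mid-width, mid-length on its underside.
- short_offcut: Bystander: 55 mm long offcut of the same section, loose. Origin under its centre.
- tiny_offcut: Bystander: 38 mm long offcut of the same section, loose. Origin under its centre.
- saw: Bystander: small back saw lying on its side, 300 mm long along its x, wooden handle at the robot's end, loose. Origin where the handle meets the blade.
- pencil: Bystander: red pencil, 183 mm, lying loose.

How it is judged:
By the outcome, as a careful person would: the job done as asked, in the order asked, and still so for the second after the job is handed in, while the arm keeps its last pose, push and grip.
It also fails if it takes over 72 s, if anything falls off the work surface, if the arm or the gripper's body presses on something with over 40 N, if the wrist force passes 120 N, or if a joint passes its speed limit or range.

### The arm

A 6-joint arm with a two-finger parallel gripper is mounted at the origin on a cart in front of the work surface, level with it; the furniture and walls round the work are solid. World frame = base frame: x ahead of the robot, y to its left, z up, the work surface at z = 0. Lengths are in mm, angles in rad, forces in N, time in s.
With the tool pointing down it reaches from about 400 to 825 mm from the base axis. Payload 7 kg.
Tool frame: the origin (TCP) lies at the very end of the fingers, on their centre line; the grasp point (between the pads) lies 19 mm behind it; z points along the fingers, y is the line along which they close (so a half turn about z gives the same grasp; the last joint's range is limited). The gripper opens to 88 mm and grips with 3 to 60 N. Pads are 19 mm wide; open, the fingers measure 130 mm over their backs; the gripper's body (78 mm by 193 mm) begins 47 mm behind the grasp point.
Start: joints at [-0.87, 0.359, 0.012, 0, -1.224, -0.288], TCP at [270.765, -618.289, 226.561] pointing down, gripper open.
Joint ranges: [-3.07, 3.07], [-1.43, 2.12], [-1.02, 1.25], [-3.03, 1.67], [-3.05, -0], [-3.03, 3.03]. Speed limits (rad/s): [2.39, 2.39, 3.01, 3.14, 3.14, 3.14].

### API

Orientations are given as a unit quaternion [x, y, z, w].
In Python, from plant import bot gives the robot as it stands. Calls block until the motion is done:
- bot.move_ptp(position, orientation): joint-space move of the TCP to a pose.
- bot.line_to(position, velocity=150, ori=None): straight line of the TCP; ori=None keeps the orientation; velocity is the mean speed in mm/s.
- bot.move_joints(angles): joint-space move.
- bot.move_gripper(opening, force=None): finger opening in mm; force is the grip in N (None keeps the last); returns when the fingers have stopped.
- bot.pause(seconds).
- bot.solve_ik(position, orientation): joint angles nearest the present ones, or None.
- bot.read_state(): the state.
- bot.camera(name): name is "scene" or "top" or "wrist"; returns the picture (384x512x3 uint8, red, green, blue); there is no depth.
- bot.get_calibration(name): a dict with "fx", "fy", "cx", "cy" (pixels), "distortion" ([k1, k2, p1, p2, k3] as OpenCV has them; the pictures are not rectified), "view" (4x4, takes a point from world to camera coordinates); the wrist camera has in their place "T_tool_cam" (4x4, takes a point from camera to tool coordinates, whose origin is the TCP and whose axes are the flange's). Camera axes: x right, y up, looking along -z (the intrinsics and any distortion apply to the point x, -y, -z); pixel columns grow to the right and rows downward; lengths in mm; the calibration is good to about 2 mm. A picture is of the moment at which its call begins: read the wrist's pose just before it. get_calibration takes no time and is no camera call.
A pose or a line that the arm cannot do raises bot.Unreachable and nothing moves.
- bot.close_job(): hands the job in; it is judged then, once.
The state is a dict: "t": time; "joint_pos": joint angles; "qvel": joint speeds; "tau": joint torques, N m; "tcp_pos": TCP position; "eef_rot": TCP orientation; "contact_force": force on the tool from outside, world axes, zero at the start; "moment": the same for the moment, N m; "width": finger opening in mm; "finger_force": force on a finger pad.
Only numpy, scipy, OpenCV 4.12 (cv2) and the standard library are available. Lean on these libraries where they do the work, as an engineer would, in place of code of your own. Each camera call takes 0.05 s, during which the arm holds its last target. There are 200 camera calls.

## Working session

There is one attempt and no reset: what is moved stays moved. The work goes in short steps, each a Python script; the robot and the scene stay as the last script left them, time stands still between calls to the robot, and variables do not carry over. Pictures are saved under pics/ and viewed, at most 10 in all, crops included, and the job is handed in when it is done.

```bash
ls; mkdir -p pics
python3 - <<'E'
from plant import bot
import cv2,json
for n in ["top","scene"]:
    cv2.imwrite(f"pics/{n}0.png",bot.camera(n)[:,:,::-1])
    c=bot.get_calibration(n); print(n,{k:(v.tolist() if hasattr(v,'tolist') else v) for k,v in c.items()})
print(bot.get_calibration("wrist"));print(bot.read_state())
E
```

```text
pics
top {'fx': 405.8484105065728, 'fy': 405.8484105065728, 'cx': 257.0067106465895, 'cy': 192.4653165230513, 'distortion': [-0.06001237282037516, 0.0, 0.0, 0.0, 0.0], 'view': [[-0.016157449073686655, -0.9995997123103205, 0.023223952905461445, 30.225828869971018], [0.9904374343270902, -0.012817894076167673, 0.13736589924367462, -552.2588856352711], [-0.13701323119685355, 0.025221354852109235, 0.990248078885499, -980.4173038364373], [0.0, 0.0, 0.0, 1.0]]}
scene {'fx': 434.5969045215839, 'fy': 434.5969045215839, 'cx': 260.2821339903426, 'cy': 190.06269296463378, 'distortion': [0.03233096441847216, 0.0, 0.0, 0.0, 0.0], 'view': [[0.4557276345836937, -0.8899862952511846, -0.015385621268653381, -217.73816450344776], [0.5500427946955521, 0.26798175201489594, 0.7909732641439492, -369.22639914581475], [-0.6998322992547985, -0.36893112480800266, 0.6116572390380449, -871.2655255078452], [0.0, 0.0, 0.0, 1.0]]}
{'fx': 280.6378114929075, 'fy': 280.6378114929075, 'cx': 263.06290213302054, 'cy': 195.79007543955873, 'distortion': array([-0.02255166,  0.        ,  0.        ,  0.        ,  0.        ]
[... 352 characters left out ...]
00]])}
{'t': 0.1, 'joint_pos': array([-8.69901666e-01,  3.59319012e-01,  1.11686048e-02, -2.96243210e-04,
       -1.22411460e+00, -2.88122435e-01]), 'qvel': array([ 0.00158969, -0.00107339,  0.00252021, -0.00031663, -0.00165671,
        0.0005374 ]), 'tau': array([-1.54859819e-03, -5.84162307e+01,  2.93747646e+01,  7.01549158e+00,
        1.01509859e-02, -7.19236323e-05]), 'tcp_pos': array([ 270.58879631, -617.9179693 ,  225.72406396]), 'eef_rot': array([-2.04874635e-01,  9.78787937e-01,  7.12467721e-04, -2.25930389e-04]), 'contact_force': array([ 0.03266313, -0.0138341 ,  0.31112033]), 'moment': array([-0.073845  ,  0.01557081, -0.02353061]), 'finger_force': 0.0, 'width': 88.01535415065469}
```

View pics/top0.png

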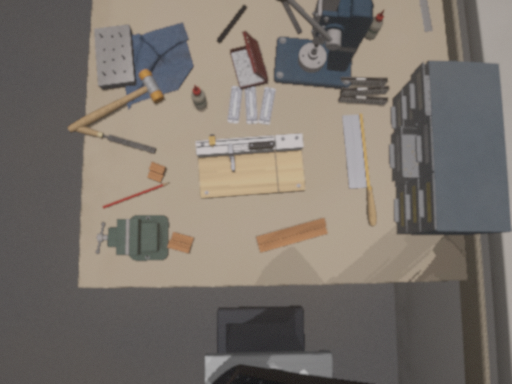

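View pics/scene0.png

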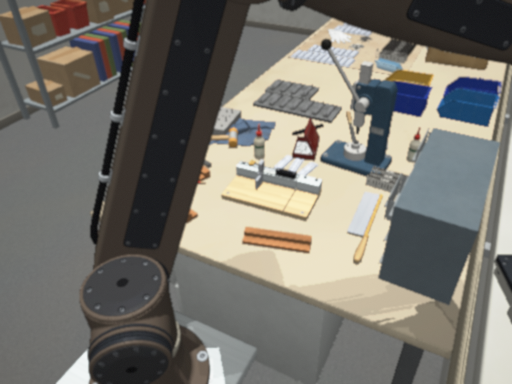

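Top view: the jig spans (196,140)–(305,195), with the stop at (233,160) and the brass pointer at (212,140). The batten runs from (257,243) to (326,228), and the drill, clamp and cabinet are clear of it. Next I'll get coarse poses and take wrist close-ups.

```bash
cat > h.py <<'E'
from plant import bot
import numpy as np, cv2
from scipy.spatial.transform import Rotation as R
def K(c): return np.array([[c['fx'],0,c['cx']],[0,c['fy'],c['cy']],[0,0,1.]])
def T_cam(name,st=None):
    c=bot.get_calibration(name)
    if name!='wrist': return c,np.linalg.inv(np.array(c['view']))
    T=np.eye(4);T[:3,:3]=R.from_quat(st['eef_rot']).as_matrix();T[:3,3]=st['tcp_pos']
    return c,T@np.array(c['T_tool_cam'])
def unproj(c,T,px,z):
    u=cv2.undistortPoints(np.array(px,float).reshape(-1,1,2),K(c),np.array(c['distortion'],float)).reshape(-1,2)
    d=np.c_[u[:,0],-u[:,1],-np.ones(len(u))]@T[:3,:3].T
    o=T[:3,3]; s=(np.broadcast_to(z,len(u))-o[2])/d[:,2]
    return o+d*s[:,None]
def proj(c,T,P):
    q=(np.atleast_2d(P)-T[:3,3])@T[:3,:3]
    q=q*[1,-1,-1]
    return cv2.projectPoints(q,np.zeros(3),np.zeros(3),K(c),np.array(c['distortion'],float))[0].reshape(-1,2)
def down(yaw,tilt=0):
    """tool z down; tool y axis (closing) at world angle yaw; yaw=pi/2 -> closes along world y"""
    y=np.array([np.cos(yaw),np.sin(yaw),0]);z=np.array([0,0,-1.]);x=np.cross(y,z)
    return R.from_matrix(np.c_[x,y,z])
E
python3 - <<'E'
from h import *
c,T=T_cam('top')
print(unproj(c,T,[(202,197),(305,190),(199,155),(303,150)],18).round())
print(unproj(c,T,[(195,142),(302,134)],52).round())
print(unproj(c,T,[(257,243),(326,228),(260,251),(212,140),(233,160),(181,242),(157,172)],[12,12,12,55,70,20,20]).round())
print(unproj(c,T,[(346,115),(372,222),(345,188),(104,206),(169,184)],0).round())
st=bot.read_state();c,T=T_cam('wrist',st);print(R.from_quat(st['eef_rot']).as_matrix().round(2),T.round(2))
for y in (np.pi/2,-np.pi/2):
    for p in([500,50,300],[400,0,300],[400,-70,300]):print(y,p,bot.solve_ik(p,down(y).as_quat()))
E
```

```text
[[ 546.  162.   18.]
 [ 560. -102.   18.]
 [ 655.  170.   18.]
 [ 666. -100.   18.]]
[[681. 176.  52.]
 [699. -94.  52.]]
[[ 427.   24.   12.]
 [ 462. -153.   12.]
 [ 407.   16.   12.]
 [ 685.  133.   55.]
 [ 629.   81.   70.]
 [ 432.  214.   20.]
 [ 611.  278.   20.]]
[[ 766. -223.    0.]
 [ 476. -277.    0.]
 [ 567. -210.    0.]
 [ 528.  418.    0.]
 [ 583.  250.    0.]]
[[-0.92 -0.4  -0.  ]
 [-0.4   0.92  0.  ]
 [ 0.    0.   -1.  ]] [[-4.0000e-01 -8.7000e-01 -2.8000e-01  1.9267e+02]
 [ 9.2000e-01 -3.8000e-01 -1.3000e-01 -6.5199e+02]
 [ 0.0000e+00 -3.1000e-01  9.5000e-01  3.8340e+02]
 [ 0.0000e+00  0.0000e+00  0.0000e+00  1.0000e+00]]
1.5707963267948966 [500, 50, 300] [ 0.49129947  0.0286279  -0.23791765  0.         -1.30425078 -2.0620958 ]
1.5707963267948966 [400, 0, 300] [ 0.50008485 -0.16409627 -0.41316329  0.         -1.32172931 -2.07088118]
1.5707963267948966 [400, -70, 300] [ 0.31867775 -0.15196818 -0.40359169  0.         -1.31917282 -1.88947408]
-1.5707963267948966 [500, 50, 300] [ 0.49129947  0.0286279  -0.23791765  0.         -1.30425078  1.07949686]
-1.5707963267948966 [400, 0, 300] [ 0.50008485 -0.16409627 -0.41316329  0.         -1.32172931  1.07071148]
-1.5707963267948966 [400, -70, 300] [ 0.31867775 -0.15196818 -0.40359169  0.         -1.31917282  1.25211858]
```

Run:
```python
from h import *
import pickle
bot.line_to([300,-350,230],300)
S={}
for n,p,yaw in (("bat",[500,-65,190],np.pi/2+.19),("jig",[700,70,190],np.pi/2+.06)):
    bot.move_ptp(p,down(yaw).as_quat()); st=bot.read_state()
    im=bot.camera("wrist"); S[n]=(st['tcp_pos'],st['eef_rot'])
    cv2.imwrite(f"pics/{n}1.png",im[:,:,::-1]); print(st['t'],st['tcp_pos'],st['contact_force'])
pickle.dump(S,open("S.pkl","wb"))
a=[cv2.imread(f"pics/{n}1.png") for n in("bat","jig")]
for n in ("bat","jig"): cv2.imwrite(f"pics/{n}1b.png",cv2.resize(cv2.imread(f"pics/{n}1.png"),(800,600),interpolation=cv2.INTER_CUBIC))
```

```text
2.4667 [499.85701247 -65.91796584 189.86102513] [-0.43525561  0.12633855 -0.2353176 ]
3.475 [699.23955344  69.03090095 190.10603651] [-0.52572073  0.01638144  0.38810375]
```

View pics/bat1b.png

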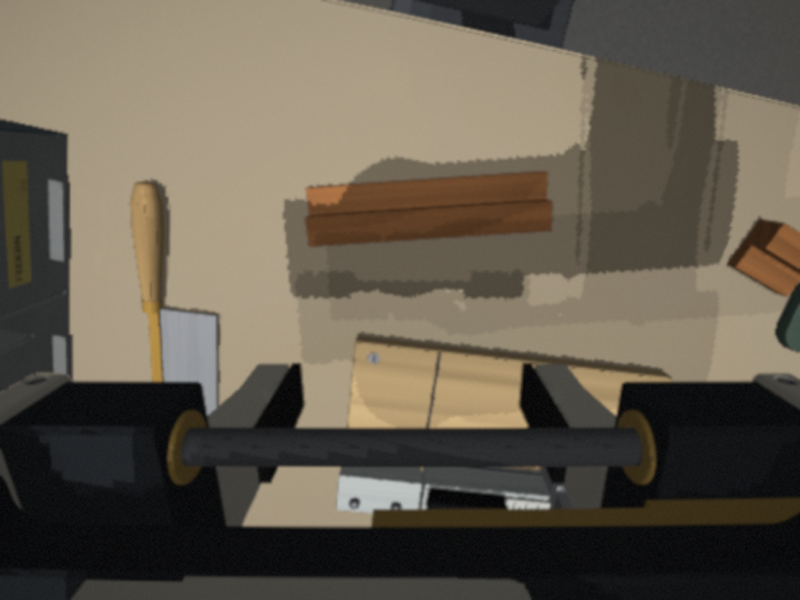

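View pics/jig1b.png

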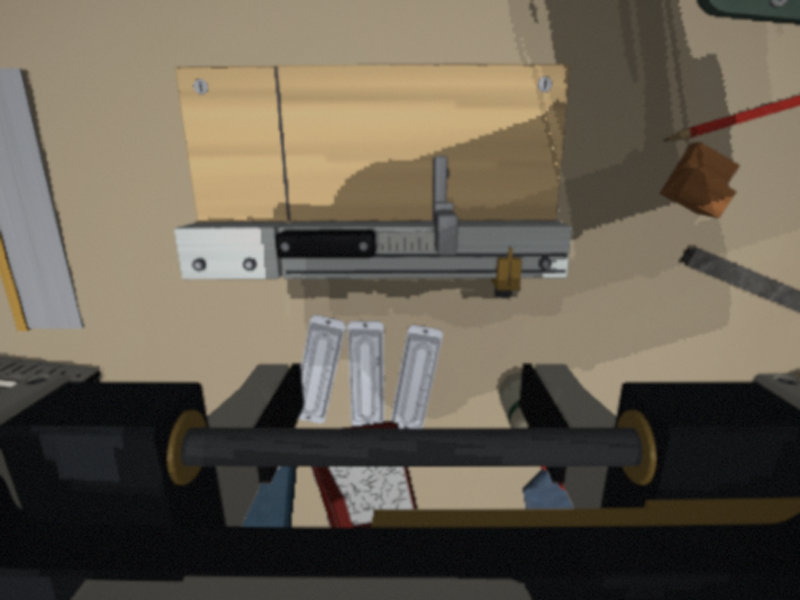

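The batten shows its ledge near edge at (307,187)–(546,172) and its rib far edge at (308,245)–(552,231). In the jig view the bed front corners are (177,67) and (566,66), and the fence back corners are (182,278) and (566,276). The stop plate's near end is at (434–447,156) and the pointer tip at (511,248). Next is an enlarged crop of the stop and pointer, plus pose fits.

Run:
```python
from h import *
import pickle
from scipy.optimize import least_squares
S=pickle.load(open("S.pkl","rb"))
def fit(n,obj,px,x0):
    st=dict(tcp_pos=S[n][0],eef_rot=S[n][1]); c,T=T_cam('wrist',st)
    px=(np.array(px)+.5)/1.5625-.5; obj=np.array(obj,float)
    def W(v,o=obj):
        return R.from_euler('z',v[2]).apply(o)+[v[0],v[1],0]
    r=least_squares(lambda v:(proj(c,T,W(v))-px).ravel(),x0)
    print(n,r.x.round(4),r.fun.reshape(-1,2).round(1).tolist()); return r.x,c,T
j,c,T=fit("jig",[(-75,-135,18),(-75,135,18),(66,-135,52),(66,135,52),(30,-135,52),(30,135,52)],[(177,67),(566,66),(182,278),(566,276),(177,228),(570,226)],[626,36,.06])
fit("bat",[(-21,-90,12),(-21,90,12),(-1,-90,26),(-1,90,26),(21,-90,26),(21,90,26)],[(307,187),(546,172),(307,214),(550,201),(308,245),(552,231)],[445,-65,.19])
px=(np.array([(511,248),(434,156),(435,205),(433,250)])+.5)/1.5625-.5
P=unproj(c,T,px,[57,52,92,92]); print(R.from_euler('z',-j[2]).apply(P-[j[0],j[1],0]).round(1))
im=cv2.imread("pics/jig1.png")[90:200,260:380]; cv2.imwrite("pics/crop.png",cv2.resize(im,None,fx=5,fy=5,interpolation=cv2.INTER_CUBIC))
```

```text
jig [6.26817e+02 3.81397e+01 6.41000e-02] [[-2.5, -0.3], [3.4, -1.5], [-0.6, 1.4], [0.8, 1.6], [-2.9, 0.3], [1.8, 0.4]]
bat [ 4.452231e+02 -6.405790e+01  2.468000e-01] [[-1.5, -0.7], [1.6, -0.3], [-2.0, 0.9], [2.1, -0.0], [-0.2, 0.3], [0.0, 0.4]]
[[ 43.5  93.2  57. ]
 [-15.2  41.2  52. ]
 [ 12.   40.1  92. ]
 [ 38.   39.2  92. ]]
```

View pics/crop.png

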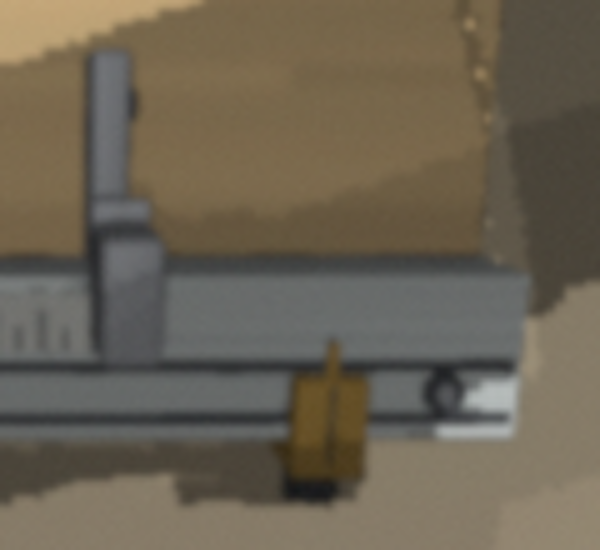

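The crop confirms the layout: grip top left edge at about px (280.6,138), plate top left edge at about (278.4,102) and pointer tip at about (326.8,158.4). The fit residuals suggest a small camera bias, so I'll check that before moving.

Run:
```python
from h import *
import pickle
from scipy.optimize import least_squares
S=pickle.load(open("S.pkl","rb"))
def fit(n,obj,px,x0,ext):
    st=dict(tcp_pos=S[n][0],eef_rot=S[n][1]); c,T0=T_cam('wrist',st)
    px=(np.array(px)+.5)/1.5625-.5; obj=np.array(obj,float)
    W=lambda v:R.from_euler('z',v[2]).apply(obj)+[v[0],v[1],0]
    def TT(v):
        T=T0.copy(); T[2,3]+=v[3]*ext; T[:3,:3]=T[:3,:3]@R.from_rotvec([v[4]*ext,0,0]).as_matrix(); return T
    r=least_squares(lambda v:np.r_[(proj(c,TT(v),W(v))-px).ravel(),v[3]/4,v[4]/.02],x0+[0,0])
    print(n,ext,r.x.round(4),r.fun[:-2].reshape(-1,2).round(1).tolist()); return r.x,c,TT(r.x)
J=[(-75,-135,18),(-75,135,18),(66,-135,52),(66,135,52),(30,-135,52),(30,135,52)];Jp=[(177,67),(566,66),(182,278),(567,277),(176.5,228),(571.5,227)]
B=[(-21,-90,12),(-21,90,12),(-1,-90,26),(-1,90,26),(21,-90,26),(21,90,26)];Bp=[(307,187),(546,172),(307,214),(550,201),(308,245),(552,231)]
for e in(0,1):
    j,c,T=fit("jig",J,Jp,[626,36,.06],e); fit("bat",B,Bp,[445,-65,.19],e)
    P=unproj(c,T,[(326.8,158.4),(278.4,102),(280.6,138)],[55,52,92]); print(R.from_euler('z',-j[2]).apply(P-[j[0],j[1],0]).round(1))
g=cv2.cvtColor(cv2.imread("pics/jig1.png"),cv2.COLOR_BGR2GRAY).astype(int)
for r in(46,60,130,150,170): 
    d=np.diff(g[r]); print(r,[(i,d[i]) for i in range(90,390) if abs(d[i])>18])
# top-cam check
c,T=T_cam('top'); print(proj(c,T,R.from_euler('z',j[2]).apply(np.array(J,float))+[j[0],j[1],0]).round(1).tolist())
for y in(.247,.247+np.pi): print(bot.solve_ik([455,-62,100],down(y).as_quat()), bot.solve_ik([620,30,100],down(y-.18).as_quat()))
```

```text
jig 0 [6.26967e+02 3.84000e+01 6.31000e-02 0.00000e+00 0.00000e+00] [[-2.2, -0.3], [3.7, -1.2], [-0.4, 1.4], [0.3, 1.2], [-2.4, 0.4], [1.0, 0.0]]
bat 0 [ 4.452231e+02 -6.405790e+01  2.468000e-01  0.000000e+00  0.000000e+00] [[-1.5, -0.7], [1.6, -0.3], [-2.0, 0.9], [2.1, -0.0], [-0.2, 0.3], [0.0, 0.4]]
[[ 43.5  93.3  55. ]
 [-13.2  41.7  52. ]
 [ 18.   42.1  92. ]]
jig 1 [6.224234e+02 3.783520e+01 6.300000e-02 4.039000e+00 1.400000e-02] [[-0.1, 0.8], [1.8, -0.0], [0.6, 0.4], [-0.9, 0.2], [-1.0, -0.4], [-0.4, -0.8]]
bat 1 [ 4.439422e+02 -6.412070e+01  2.469000e-01  4.580500e+00  4.800000e-03] [[-0.4, -0.5], [0.5, -0.0], [-1.0, 0.7], [1.0, -0.1], [0.8, -0.1], [-1.0, 0.1]]
[[ 44.5  94.4  55. ]
 [-12.8  42.2  52. ]
 [ 19.3  42.6  92. ]]
46 [(174, np.int64(-32)), (175, np.int64(-31)), (177, np.int64(36)), (361, np.int64(-27))]
60 [(176, np.int64(-36)), (177, np.int64(-21)), (178, np.int64(26)), (179, np.int64(33)), (361, np.int64(-30))]
130 [(177, np.int64(-25)), (182, np.int64(-26)), (184, np.int64(32)), (185, np.int64(22))]
150 [(166, np.int64(-39)), (174, np.int64(-27)), (175, np.int64(
[... 303 characters left out ...]
t64(-40)), (157, np.int64(24)), (159, np.int64(-19)), (160, np.int64(-40)), (162, np.int64(27)), (163, np.int64(58)), (164, np.int64(35)), (168, np.int64(-36)), (169, np.int64(-20)), (176, np.int64(-20)), (177, np.int64(-27)), (179, np.int64(22)), (180, np.int64(25)), (344, np.int64(-23)), (351, np.int64(33)), (352, np.int64(42)), (362, np.int64(-26)), (363, np.int64(-20))]
[[305.0, 191.6], [199.7, 199.5], [301.5, 134.8], [194.9, 142.4], [302.9, 148.6], [195.7, 156.3]]
None [ 0.36248377  0.37627397 -0.27293182  0.         -0.92159054  2.84610889]
[ 0.29545925  0.13182708 -0.62151357  0.         -0.81745567 -0.04845925] [ 0.36248377  0.37627397 -0.27293182  0.         -0.92159054 -0.29548377]
```

```bash
cat >> h.py <<'E'
J=np.array([624.,38.,.063])
def w(x,y,z,j=None):
    j=J if j is None else j
    return (R.from_euler('z',j[2]).apply([x,y,0])+[j[0],j[1],z]).tolist()
def inj(P,j=None):
    j=J if j is None else j
    return R.from_euler('z',-j[2]).apply(np.array(P)-[j[0],j[1],0])
def rep(tag=''):
    s=bot.read_state(); print(tag,'t%.2f'%s['t'],inj(s['tcp_pos']).round(2),'Fj',R.from_euler('z',-J[2]).apply(s['contact_force']).round(2),'w%.1f'%s['width'],'ff%.1f'%s['finger_force']); return s
E
python3 - <<'E'
from h import *
q=down(np.pi/2+J[2]).as_quat()
bot.move_gripper(32,25)
bot.move_ptp(w(29,48.5,125),q); rep()
bot.line_to(w(29,48.5,62),120); rep('down')
bot.move_gripper(5,25); s=rep('grip')
y0=inj(s['tcp_pos'])[1]
for y in (20,40,49.5):
    bot.line_to(w(29,48.5+y,62),60); rep('pull')
bot.move_gripper(32); rep('open')
bot.line_to(w(29,98,130),150)
bot.move_ptp(w(95,95,150),q); bot.pause(.2); s=rep('look')
im=bot.camera("wrist")
import pickle;pickle.dump((s['tcp_pos'],s['eef_rot']),open("S2.pkl","wb"))
cv2.imwrite("pics/stop2.png",im[:,:,::-1])
c,T=T_cam('wrist',s);p=proj(c,T,[w(44,94,55)])[0];print(p)
u,v=int(p[0])-55,int(p[1])-50
print(u,v);cv2.imwrite("pics/stop2c.png",cv2.resize(im[v:v+85,u:u+110,::-1],None,fx=7,fy=7,interpolation=cv2.INTER_CUBIC))
E
```

```text
t5.01 [ 28.43  48.66 124.6 ] Fj [0.05 0.56 0.57] w31.8 ff0.0
down t5.68 [29.88 48.48 62.71] Fj [0.03 0.26 0.6 ] w31.9 ff0.0
grip t6.16 [29.4  48.07 62.77] Fj [ 0.6  -4.23  3.58] w11.4 ff25.0
pull t6.64 [29.38 67.85 62.77] Fj [-0.49 -5.89  5.9 ] w12.0 ff25.0
pull t7.12 [29.39 87.61 62.78] Fj [ 1.16 -6.12  4.94] w11.5 ff25.0
pull t7.43 [29.35 96.96 62.76] Fj [ 0.12 -7.6   4.89] w11.9 ff25.0
open t8.03 [28.99 98.15 61.94] Fj [ 0.4  -0.69 -0.33] w31.7 ff0.0
look t9.22 [ 93.86  94.95 149.  ] Fj [-0.21 -0.    0.9 ] w32.0 ff0.0
[261.93322646 145.7745159 ]
206 95
```

View pics/stop2c.png

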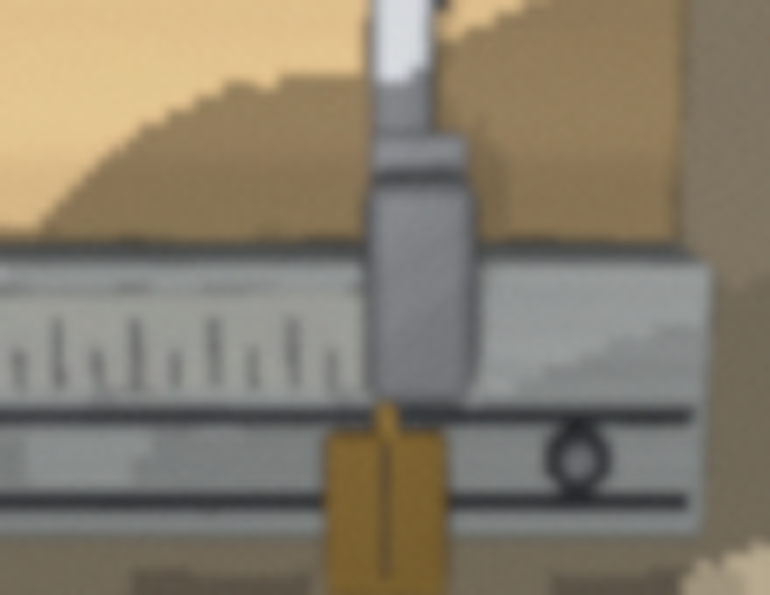

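The crop shows the pointer at about (387,408), and the stop face just right of it in jig terms (left in the image): plate edge at x≈373, grip edge at x≈370.

Run:
```python
from h import *
import pickle
p,q=pickle.load(open("S2.pkl","rb")); c,T=T_cam('wrist',dict(tcp_pos=p,eef_rot=q))
px=(np.array([(373,60),(373,125),(369,250),(387,406),(385,570),(432,60),(477,250),(327,500),(447,500)])+.5)/7-.5+[206,95]
P=unproj(c,T,px,[52,52,92,55,59,52,92,59,59]); print(inj(P).round(2))
im=cv2.imread("pics/stop2.png").astype(int)
for r in (100,104,112,125,135,150,152,153,154,156): print(r,[tuple(int(a) for a in im[r,k,::-1]) for k in range(255,268)])
```

```text
[[  7.72  91.36  52.  ]
 [ 15.45  91.33  52.  ]
 [ 27.31  91.46  92.  ]
 [ 50.08  93.03  55.  ]
 [ 70.75  92.76  59.  ]
 [  7.72  98.64  52.  ]
 [ 27.3  103.01  92.  ]
 [ 61.52  85.34  59.  ]
 [ 61.51 100.73  59.  ]]
100 [(223, 193, 142), (219, 188, 137), (193, 165, 122), (152, 136, 114), (157, 156, 154), (191, 195, 199), (211, 215, 219), (214, 218, 222), (215, 218, 222), (214, 218, 221), (208, 210, 215), (183, 185, 188), (149, 144, 140)]
104 [(220, 190, 139), (216, 185, 135), (190, 164, 122), (152, 137, 115), (157, 155, 154), (193, 195, 200), (212, 215, 220), (216, 219, 222), (211, 214, 219), (198, 201, 206), (178, 181, 185), (155, 157, 160), (124, 122, 120)]
112 [(147, 126, 92), (147, 126, 92), (143, 123, 92), (133, 117, 94), (120, 114, 106), (121, 123, 124), (127, 128, 132), (127, 129, 132), (126, 129, 131), (123, 125, 127), (119, 120, 124), (111, 111, 113), (99, 96, 93)]
125 [(134, 116, 84), (129, 112, 81), (114, 102, 81), (98, 95, 90), (107, 108, 111), (125, 126, 130), (133, 134, 138), (134, 136, 140), (133, 135, 139), (133, 135, 139), (132, 133, 137), (131, 132, 136), (129, 133
[... 536 characters left out ...]
7, 105, 98), (109, 100, 84), (108, 97, 81), (95, 89, 82), (87, 87, 87), (83, 84, 86), (83, 84, 87), (84, 85, 87), (83, 84, 87)]
153 [(81, 83, 84), (83, 85, 86), (84, 86, 87), (84, 85, 83), (98, 90, 73), (118, 99, 66), (122, 100, 62), (101, 86, 63), (74, 71, 66), (63, 65, 67), (62, 63, 65), (62, 63, 66), (63, 64, 67)]
154 [(63, 64, 66), (63, 65, 67), (62, 64, 66), (70, 68, 65), (94, 81, 62), (122, 99, 57), (129, 103, 56), (108, 89, 58), (71, 66, 58), (58, 60, 61), (57, 59, 62), (56, 58, 61), (57, 57, 60)]
156 [(86, 76, 61), (86, 76, 60), (86, 76, 61), (86, 74, 55), (98, 80, 50), (118, 95, 51), (128, 103, 54), (118, 96, 55), (95, 81, 56), (88, 76, 57), (87, 75, 58), (85, 74, 56), (83, 71, 55)]
```

Run:
```python
from h import *
q=down(np.pi/2+J[2]).as_quat()
bot.move_ptp(w(29,97.2,125),q)
bot.line_to(w(29,97.2,62),120)
bot.move_gripper(5,25); s=rep('grip')
tgt=98.76; cmd=99.0
for i in range(6):
    bot.line_to(w(29,cmd,62),30); bot.pause(.15); s=rep('pull'); e=tgt-inj(s['tcp_pos'])[1]
    if abs(e)<.12: break
    cmd+=e
bot.move_gripper(32); rep('open')
bot.line_to(w(29,cmd,130),150)
bot.move_ptp(w(95,95,150),q); bot.pause(.2); s=rep('look')
im=bot.camera("wrist"); cv2.imwrite("pics/stop3.png",im[:,:,::-1])
np.savez("S3.npz",p=s['tcp_pos'],q=s['eef_rot'])
cv2.imwrite("pics/stop3c.png",cv2.resize(im[95:180,206:316,::-1],None,fx=7,fy=7,interpolation=cv2.INTER_CUBIC))
```

```text
grip t10.80 [29.37 97.05 62.74] Fj [-0.62 -1.75  4.13] w11.9 ff25.0
pull t11.20 [29.32 97.79 62.7 ] Fj [ 0.69 -6.56  4.59] w11.8 ff25.0
pull t11.60 [29.31 98.23 62.7 ] Fj [ 1.32 -8.57  3.97] w12.2 ff25.0
pull t12.00 [29.31 98.47 62.69] Fj [  2.05 -10.59   3.4 ] w12.0 ff25.0
pull t12.40 [29.31 98.64 62.72] Fj [  1.84 -11.15   4.17] w11.6 ff25.0
pull t12.80 [29.3  98.66 62.72] Fj [  1.34 -11.48   4.67] w12.1 ff25.0
open t13.40 [ 28.94 101.14  61.92] Fj [-0.4   0.23 -0.88] w31.9 ff0.0
look t14.58 [ 93.87  94.99 149.01] Fj [ 0.13 -0.05  0.21] w31.8 ff0.0
```

View pics/stop3c.png

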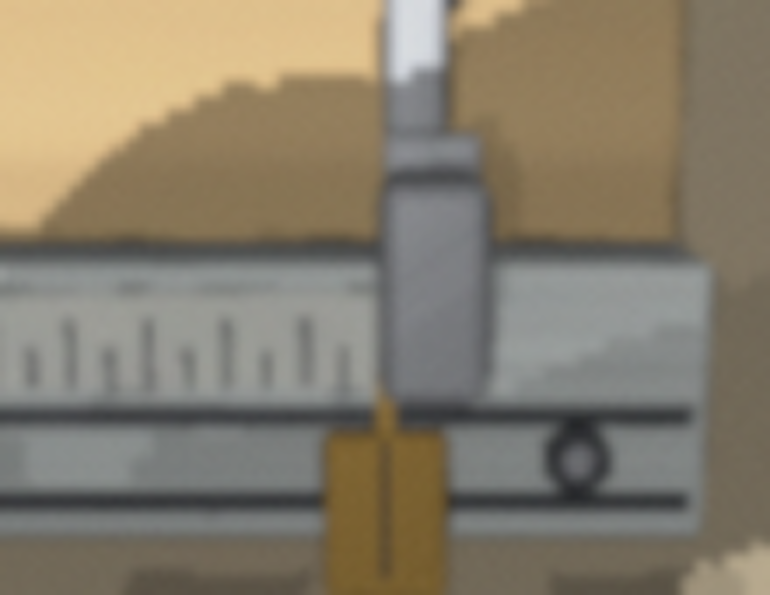

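The stop's plate edge is now at x≈386 and the pointer at x≈387, so it's level within about 0.2 mm. Next is the batten.

Run:
```python
from h import *
B=np.array([444.4,-64.1,.247]); J2=J
q=down(B[2]+np.pi).as_quat()
bot.line_to(w(60,60,170),300)
bot.move_gripper(38,20)
bot.move_ptp(w(10,0,70,B),q)
bot.line_to(w(10,0,14.3,B),120); s=rep('at')
bot.move_gripper(10,20); s=rep('grip'); print('in batten',inj(s['tcp_pos'],B).round(2))
bot.line_to(w(10,0,75,B),120); rep('lift')
qj=down(J[2]+np.pi).as_quat()
bot.move_ptp(w(-17,-4.2,85),qj); bot.pause(.1); rep('above')
im=bot.camera("scene"); cv2.imwrite("pics/sc.png",im[:,:,::-1])
cv2.imwrite("pics/scc.png",cv2.resize(im[130:270,190:360,::-1],None,fx=4,fy=4,interpolation=cv2.INTER_CUBIC))
```

```text
at t17.62 [-175.56  -88.67   14.27] Fj [ 0.44  0.43 -0.47] w38.0 ff0.0
grip t18.04 [-175.41  -88.67   14.76] Fj [-0.46  0.61  4.45] w21.8 ff20.0
in batten [1.044e+01 1.000e-02 1.476e+01]
lift t18.70 [-176.38  -88.78   74.52] Fj [-0.05 -0.35 -0.77] w22.0 ff20.0
above t19.55 [-18.14  -4.67  84.14] Fj [ 0.27 -0.66 -1.53] w21.6 ff20.0
```

View pics/scc.png

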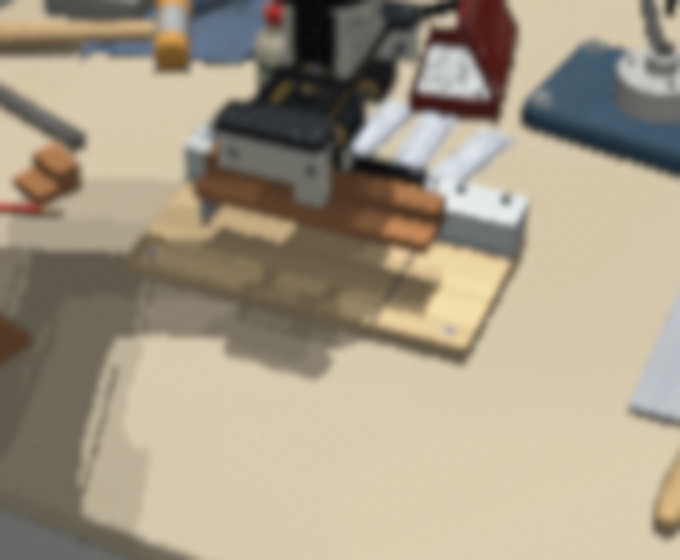

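The batten is held level and parallel to the fence above the bed. I'll lower it and release.

Run:
```python
from h import *
F=lambda s:R.from_euler('z',-J[2]).apply(s['contact_force'])
bot.line_to(w(-17,-5,37),100); s=rep('low')
z=35
while z>29:
    bot.line_to(w(-17,-5,z),15); s=bot.read_state()
    if F(s)[2]>2: break
    z-=.7
rep('touch')
bot.move_gripper(29); rep('open')
bot.line_to(w(-17,-5,95),150)
q=down(np.pi/2+J[2]).as_quat()
bot.move_ptp(w(100,10,160),q); bot.pause(.2); s=rep('look')
im=bot.camera("wrist"); cv2.imwrite("pics/b4.png",im[:,:,::-1]); np.savez("S4.npz",p=s['tcp_pos'],q=s['eef_rot'])
cv2.imwrite("pics/b4b.png",cv2.resize(im[40:230,60:400,::-1],None,fx=2.3,fy=2.3,interpolation=cv2.INTER_CUBIC))
```

```text
low t20.23 [-16.74  -5.08  37.31] Fj [ 0.07  0.12 -1.34] w21.4 ff20.0
touch t21.52 [-16.96  -4.98  32.8 ] Fj [-2.48  0.79  5.79] w21.9 ff20.0
open t21.93 [-16.98  -5.02  32.06] Fj [0.34 0.92 1.07] w28.9 ff0.0
look t24.07 [ 99.75   9.99 159.86] Fj [ 0.83 -0.85  0.37] w28.9 ff0.0
```

View pics/b4b.png

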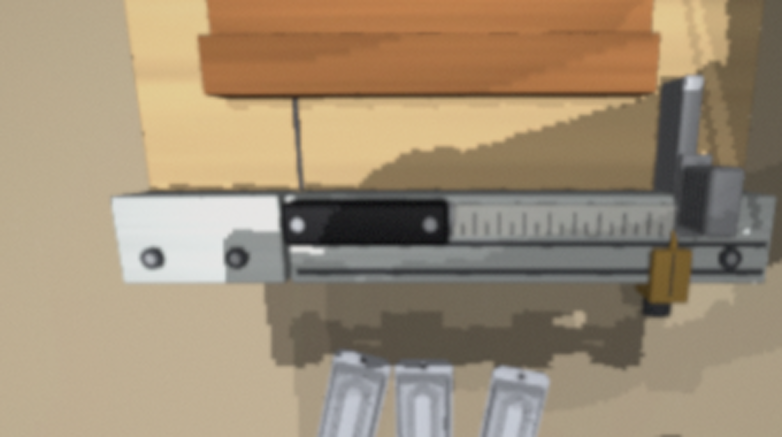

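The batten lies flat and parallel, clear of the fence by about 36 mm and of the stop by about 7 mm. I'll push it forward, then to the left.

Run:
```python
from h import *
def Fz0(): return np.mean([R.from_euler('z',-J[2]).apply(bot.read_state()['contact_force']) for _ in range(3)],0)
def Fr():
    return R.from_euler('z',-J[2]).apply(bot.read_state()['contact_force'])
q=down(np.pi/2+J[2]).as_quat()
bot.move_gripper(0,20)
bot.move_ptp(w(-43,-5,95),q)
bot.line_to(w(-43,-5,32.5),120); rep('in')
bot.line_to(w(-14,-5,32.5),50); rep('fwd')
x=-14
while x<6:
    x+=.8; bot.line_to(w(x,-5,32.5),20); f=Fr()
    if f[0]<-3.5: break
s=rep('fence x=%.1f'%x)
bot.line_to(w(-20,-5,32.5),80)
bot.line_to(w(-20,-5,80),150)
bot.line_to(w(8,-130,80),250)
bot.line_to(w(8,-130,26),120); rep('right')
bot.line_to(w(8,-118,26),40); rep()
y=-118
while y<-98:
    y+=.7; bot.line_to(w(8,y,26),20); f=Fr()
    if f[1]<-2.2: break
rep('left y=%.1f'%y)
bot.line_to(w(8,y-12,26),60); rep('back')
bot.line_to(w(8,y-12,85),150)
```

```text
in t26.17 [-42.44  -4.94  32.31] Fj [-0.04  0.04 -0.43] w0.7 ff0.0
fwd t26.90 [-14.12  -5.08  32.32] Fj [-0.25 -0.6   0.75] w0.9 ff0.0
fence x=0.4 t31.40 [-0.42 -5.11 32.3 ] Fj [-4.69  0.47  1.97] w0.6 ff2.3
right t33.53 [   8.32 -129.53   26.31] Fj [ 0.34 -0.32 -0.63] w0.6 ff0.0
 t33.98 [   8.2  -117.64   26.42] Fj [-0.31 -0.83 -0.29] w0.6 ff0.0
left y=-103.3 t39.23 [   7.9  -103.53   26.02] Fj [-1.07 -2.85 -0.17] w0.3 ff1.1
back t39.58 [   8.01 -115.74   25.97] Fj [ 0.38  0.4  -0.09] w0.6 ff0.0
```

Run:
```python
from h import *
q=down(np.pi/2+J[2]).as_quat()
bot.line_to(w(60,0,150),300)
bot.move_ptp(w(95,91,150),q); bot.pause(.2); s=rep('look')
im=bot.camera("wrist"); cv2.imwrite("pics/e5.png",im[:,:,::-1]); np.savez("S5.npz",p=s['tcp_pos'],q=s['eef_rot'])
c,T=T_cam('wrist',s);p=proj(c,T,[w(30,92.8,52)])[0].astype(int);u,v=p[0]-65,p[1]-60
print(u,v);cv2.imwrite("pics/e5c.png",cv2.resize(im[v:v+98,u:u+130,::-1],None,fx=6,fy=6,interpolation=cv2.INTER_CUBIC))
```

```text
look t41.42 [ 94.57  89.52 149.83] Fj [-0.57 -0.16  0.6 ] w0.6 ff0.0
201 68
```

View pics/e5c.png

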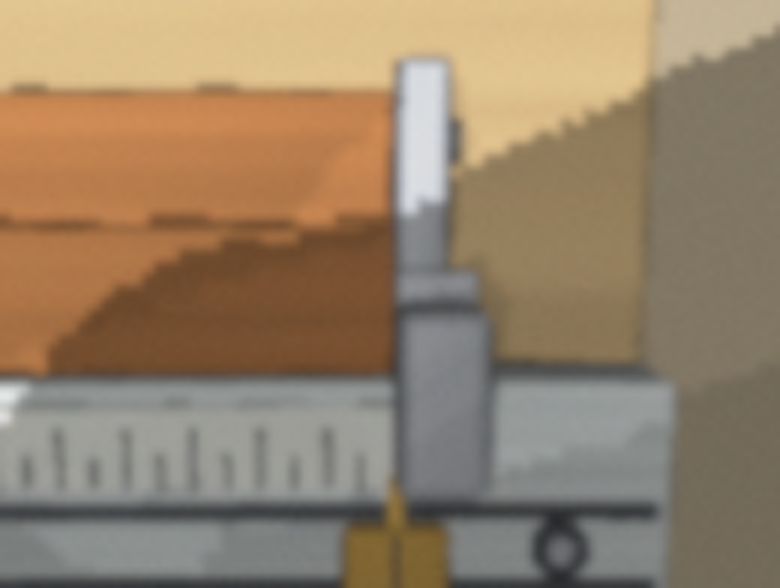

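The batten's end meets the stop plate at x≈397, its back is on the fence at y≈375, and the stop is still level with the pointer. Now for the diagonal push.

Run:
```python
from h import *
def Fr(n=4):
    a=[]
    for _ in range(n):
        a.append(R.from_euler('z',-J[2]).apply(bot.read_state()['contact_force'])); bot.pause(.03)
    return np.mean(a,0)
q=down(np.pi/2+J[2]).as_quat()
Y=-8
bot.line_to(w(20,Y,150),300)
bot.move_ptp(w(-8,Y,95),q)
bot.line_to(w(-8,Y,32.5),100); bot.pause(.2); b=Fr(); print('bias',b.round(2)); rep()
c=np.array([-2.5,Y,31.]); bot.line_to(w(*c),40)
tgt=np.array([-10,-1.2,10.])
for i in range(30):
    f=Fr()-b; e=tgt-f
    if i%3==0: print(c.round(2),f.round(1))
    if abs(e[0])<1.2 and abs(e[2])<1.2 and abs(e[1])<.8: break
    # tool force -x => push +x; +z force => push down
    step=np.clip(-e*[.12,.1,.12],-.5,.5)
    c=c+step; bot.line_to(w(*c),15)
print(c,f.round(2)); s=rep('end')
bot.pause(.5); print((Fr()-b).round(2)); rep()
```

```text
bias [0.25 0.15 0.15]
 t43.51 [-7.75 -7.94 33.  ] Fj [-0.89 -0.12 -0.25] w0.6 ff0.0
[-2.5 -8.  31. ] [-0.2 -0.3  0.1]
[-1.   -7.71 29.5 ] [-5.8  0.5 10.5]
[ 0.31 -7.31 29.66] [-7.5 -0.6 11.1]
[ 1.33 -7.06 29.89] [-8.1 -0.6 10.7]
[ 1.70281978 -6.94054035 30.12563293] [-9.11 -0.79 10.23]
end t48.15 [-0.46 -7.68 30.33] Fj [-8.99 -0.32 10.6 ] w0.4 ff6.9
[-8.46 -0.96 10.42]
 t48.78 [-0.45 -7.65 30.33] Fj [-8.   -0.81 10.82] w0.4 ff6.9
```

```bash
python3 -c "
from h import *
rep(); print(bot.close_job())"
```

```text
t48.78 [-0.45 -7.65 30.33] Fj [-8.   -0.81 10.82] w0.4 ff6.9
the job is handed in; nothing more can be done
None
```

I handed the job in at 48.8 s: the stop was level with the pointer to about 0.2 mm and the batten against both stop and fence (last camera check was before the final push), and the arm was still pushing at about 13.5 N diagonally into the rebate.

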